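Lock the sample collar and hold the amber check filter in the photometer

TASK

Turn the black lock collar round the vial of the photometer clockwise, by its upright pin, to the red mark. Then take the check filter with the orange handle out of the rack, lower it upright through the slot in the photometer's blue top until the white line round its blade is level with that top, and finish while still holding it there, still, without pressing it against the slot. Leave the other filters and the glassware where they are.

Things in the scene. Friction and masses are not known exactly. Their poses are not given: they have to be found in the camera images.
- photometer: bench photometer, fixed, white, 180 (x) by 310 (y: -170 to 140) mm. Origin at the bench, z up, its pose differs each time. Its left part (y 0 to 140) is a hood with a blue top 120 mm above the bench; its right part is a deck 85 mm high with the vial and collar at x 0, y -90.
- slot (a point): centre of the slot in the blue hood top, at the top face (120 mm above the bench; photometer x 0, y 50); axes as the photometer's. The slot is 36 mm along x and 8 mm along y, straight down, through a 12 mm thick plate with a 3 mm bevelled mouth, framed by a yellow line; under it is a wider cavity whose floor is 100 mm below the top.
- collar (a joint): angle of the lock collar about its upright axis, rad, growing clockwise seen from above: at 0 its arm points along the photometer's +x, at the red mark (1.5) nearly along its -y. A stop lies just past the mark at 1.56; it counts as locked above 1.4. Starts at 0 to 0.5. Turns freely with light friction (about 2 N at the pin) and stays where it is left.
- collar_axis (a point): point on the collar's turning axis, 103 mm above the bench (top of the black collar, 61 mm across); the blue vial cap inside it stands 105 mm above the bench.
- collar_pin (a point): centre of the top end of the collar's upright round aluminium pin, 12 mm in diameter, 50 mm from the axis, top 148 mm above the bench; it stands free for 50 mm above its black arm (arm top 98 mm above the bench).
- wand_amber: the check filter to use: flat upright wand. Black blade 34 (x) by 6 (y) mm, from 0 to 85 mm height, foot slightly narrowed over its lowest 2 mm, with an amber disc centred 32 mm up; above it an orange handle 30 (x) by 14 (y) mm from 85 to 125 mm height, to be gripped across y. Origin: centre of the underside. About 60 g. Stands upright in one of the three rack places, which one differs.
- amber_line (a point): point on the wand's axis at the middle of the 3 mm high white line round its blade, 70 mm above its underside
- rack: fixed rack, 190 (x) by 60 (y) mm, origin at the bench under its centre. Three slots in a line along its x at -55, 0 and 55 mm, each 36 by 8 mm (long side along x), in a plate whose top is 53 mm above the bench; the wands stand on its floor 12 mm above the bench, their x along the rack's x.
- wand_green: like wand_amber in shape and size, but with a green handle and disc; a bystander, leave it in the rack
- wand_blue: like wand_amber in shape and size, but with a blue handle and disc; a bystander, leave it in the rack
- bottle: glass bottle with blue cap, 70 mm across, 150 mm high, origin at its underside; bystander behind the photometer
- jar: amber jar with blue cap, 56 mm across, 90 mm high; bystander behind the work area
- beaker: glass beaker, 84 mm across, 110 mm high; bystander behind the rack
- dish: white dish, 90 mm across, 25 mm high; bystander left of the robot
Mind the look-alikes: they are no part of the job. Leave any pink or purple look-alike of the wand_amber alone.

How it is judged:
By the outcome, as a careful person would: the job done as asked, in the order asked, and still so for the second after the job is handed in, while the arm keeps its last pose, push and grip.
It also fails if it takes over 58 s, if anything falls off the work surface, if the arm or the gripper's body presses on something with over 40 N, if the wrist force passes 120 N, or if a joint passes its speed limit or range.

ROBOT

A 6-joint arm with a two-finger parallel gripper is mounted at the origin on the work surface. World frame = base frame: x ahead of the robot, y to its left, z up, the work surface at z = 0. Lengths are in m, angles in degrees, forces in N, time in s.
With the tool pointing down it reaches from about 0.3 to 0.75 m from the base axis. Payload 8.5 kg.
Tool frame: the origin (TCP) lies at the very end of the fingers, on their centre line; the grasp point (between the pads) lies 19 mm behind it (env.hold_point_z is the distance from the TCP to the grasp point, in m); z points along the fingers, y is the line along which they close (so a half turn about z gives the same grasp; the last joint's range is limited). The gripper opens to 85 mm and grips with 20 to 120 N. Pads are 22 mm wide; open, the fingers measure 114 mm over their backs; the gripper's body (76 mm by 85 mm) begins 54 mm behind the grasp point. The pads swing forward as they close: fully open they stand 13 mm farther back than shut.
Start: joints at [-87.622, 21.807, 74.336, -0, 83.858, -12.336], TCP at [0.14, -0.532, 0.231] pointing down, gripper open.
Joint ranges: [-178.18, 178.18], [-50.72, 133.34], [12.68, 142.11], [-81.47, 261.47], [9.98, 163.14], [-165.26, 165.26]. Speed limits (degrees/s): [136.94, 136.94, 180, 180, 180, 180].

INTERFACE

Orientations are given as a 3x3 rotation matrix whose columns are the frame's x, y, z axes.
In Python, from rig import env, optics gives the robot as it stands.
- The arm moves only by the shell command python3 -m jog 'ROWS' [OPENING] [FORCE]. ROWS is JSON, a list of rows, each an object with "linear": the shift along the tool's x, y, z in units of 40 mm (1.0 is 40 mm), a list of three; "roll": the turn about the tool's z in units of 5 degrees (1.0 is 5 degrees). A call has 1 to 12 rows; each row shifts and turns the commanded pose from where the row before left it, along the tool's axes as they then stand; what a row does not reach is not made up. A row lasts 1/12 s, in which the tool goes at most 41.7 mm and 7.16 degrees, less where a joint would pass 70% of its speed; a pose out of reach is approached as far as the arm can. A call is refused whole if a number of a shift passes 1 or a number of a turn 1, either way. A call with a gripper value outside its range is refused whole. OPENING is the opening, from -1 (shut) to 1 (fully open), set as the call begins (- or left out, the last holds). The fingers move at their own pace and stop on an object; FORCE is the grip in N (left out, the last holds). Time passes only in rows, so rows that do not move let the fingers close. It gives the time, the measured TCP pose, the force, the opening and the grip force at its end, in the units of the state.
- env.observe(): the state, without advancing time (a new reading comes with each control period).
- optics.get_image(name): name is "side" or "top"; returns the picture (400x640x3 uint8, red, green, blue); there is no depth.
- optics.calibration(name): a dict with "fov_y" (degrees; the focal length in pixels is half the picture's height over the tangent of half this angle, whatever the lens; pixels are square), "cx", "cy" (the principal point, pixels), "T" (4x4, takes a point from camera to world coordinates). Camera axes: x right, y down, z forward; pixel columns grow to the right and rows downward; lengths in m; the calibration is good to about 2 mm. A picture is of the moment at which its call begins. calibration takes no time and is no camera call.
- env.close_job(): hands the job in; it is judged then, once.
The state is a dict: "time_s": time; "q": joint angles; "qvel": joint speeds; "joint_efforts": joint torques, N m; "position": TCP position; "tool_rot": TCP orientation; "ft_force": force on the tool from outside, world axes, zero at the start; "wrist_torque": the same for the moment, N m; "grip_width": finger opening in m; "gripper_force": force on a finger pad.
Only numpy, scipy, OpenCV 4.12 (cv2) and the standard library are available. Lean on these libraries where they do the work, as an engineer would, in place of code of your own. Each camera call takes 0.05 s, during which the arm holds its last target. There are 200 camera calls.

## Working session

There is one attempt and no reset: what is moved stays moved. The work goes in short steps, Python scripts to look and compute and a shell command to move; the robot and the scene stay as the last step left them, time stands still between calls to the robot, and variables do not carry over. Pictures are saved under pics/ and viewed, at most 13 in all, crops included, and the job is handed in when it is done.

```bash
mkdir -p pics; ls
python3 - <<'E'
from rig import env, optics
import cv2,numpy as np
for n in("side","top"):
    im=optics.get_image(n); cv2.imwrite(f"pics/{n}0.png",im[:,:,::-1])
    c=optics.calibration(n); print(n,c["fov_y"],c["cx"],c["cy"],np.round(c["T"],3).tolist(), [k for k in c])
s=env.observe(); print(s["position"],np.round(s["tool_rot"],3).tolist(),s["time_s"],s["grip_width"],env.hold_point_z)
E
```

```text
pics
side 56.812691460064734 323.8397300672269 200.13532239466898 [[-0.864, -0.27, 0.426, 0.173], [-0.504, 0.439, -0.744, 0.746], [0.014, -0.857, -0.515, 0.58], [0.0, 0.0, 0.0, 1.0]] ['fov_y', 'cx', 'cy', 'T']
top 42.53084128492644 317.01241376927356 198.49783151947133 [[-0.009, -0.999, 0.041, 0.493], [-1.0, 0.01, 0.018, 0.093], [-0.018, -0.041, -0.999, 1.571], [0.0, 0.0, 0.0, 1.0]] ['fov_y', 'cx', 'cy', 'T']
[ 0.13969672 -0.53170414  0.23076849] [[0.967, 0.254, -0.0], [0.254, -0.967, 0.001], [0.0, -0.001, -1.0]] 0.1 0.08547227643053892 0.0187
```

View pics/top0.png

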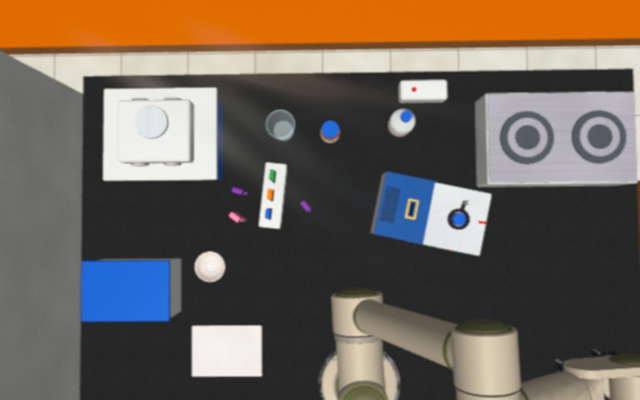

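View pics/side0.png

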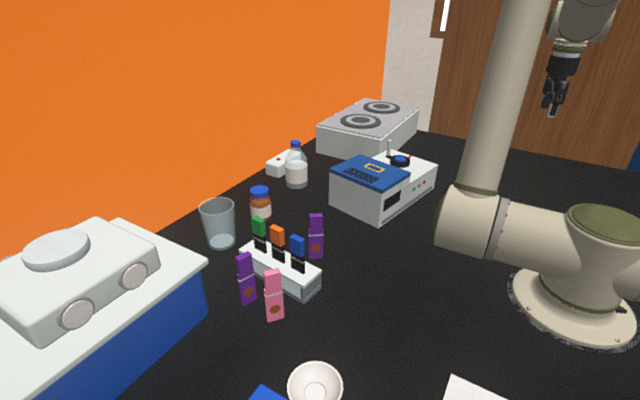

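The top view shows the rack at about (272,195), with green (272,176), orange (270,195) and blue (268,213) handles. The yellow slot frame is at (412,209), the vial cap at (459,219) and the pin near (464,204). The side view shows the same order, with pink and purple look-alikes standing loose round the rack.

```bash
cat > h.py <<'E'
from rig import env, optics
import cv2,numpy as np
def ray(n,uv):
    c=optics.calibration(n); f=200/np.tan(np.radians(c["fov_y"]/2)); T=np.array(c["T"])
    d=T[:3,:3]@np.array([(uv[0]-c["cx"])/f,(uv[1]-c["cy"])/f,1.]); return T[:3,3],d/np.linalg.norm(d)
def plane(n,uv,z):
    o,d=ray(n,uv); return o+d*(z-o[2])/d[2]
def proj(n,p):
    c=optics.calibration(n); f=200/np.tan(np.radians(c["fov_y"]/2)); T=np.array(c["T"])
    q=T[:3,:3].T@(np.array(p)-T[:3,3]); return np.array([c["cx"]+f*q[0]/q[2],c["cy"]+f*q[1]/q[2]])
def tri(u,v):
    (a,d),(b,e)=ray("top",u),ray("side",v)
    k=np.linalg.lstsq(np.c_[d,-e],b-a,rcond=None)[0]; P,Q=a+k[0]*d,b+k[1]*e
    return (P+Q)/2,np.linalg.norm(P-Q)
def hsv(im): return cv2.cvtColor(im,cv2.COLOR_RGB2HSV)
def blobs(im,lo,hi,box,amin=6):
    m=cv2.inRange(hsv(im),np.array(lo),np.array(hi)); k=np.zeros_like(m); x0,y0,x1,y1=box; k[y0:y1,x0:x1]=m[y0:y1,x0:x1]
    n,l,s,c=cv2.connectedComponentsWithStats(k)
    return [(s[i,4],c[i].round(2),cv2.minAreaRect(np.argwhere(l==i)[:,::-1].astype(np.float32))) for i in range(1,n) if s[i,4]>=amin]
E
python3 - <<'E'
from h import *
t=optics.get_image("top"); s=optics.get_image("side")
Y=([20,120,120],[35,255,255]);O=([5,150,120],[16,255,255]);B=([100,130,90],[125,255,255]);G=([55,100,50],[85,255,255])
for nm,im,r,b in [("yelT",t,Y,(390,180,440,235)),("yelS",s,Y,(350,150,400,185)),("orT",t,O,(255,160,290,230)),("orS",s,O,(265,215,292,255)),
 ("grT",t,G,(255,160,290,230)),("blT",t,B,(255,160,290,230)),("capT",t,B,(440,200,480,240)),("capS",s,B,(385,145,415,175)),("hoodT",t,B,(365,165,436,250)),
 ("rackT",t,([0,0,140],[180,60,255]),(250,155,295,235))]:
    print(nm,[(int(a),c.tolist(),[np.round(q,2).tolist() for q in w]) for a,c,w in blobs(im,*r,b)])
a=cv2.resize(t[165:260,365:500],None,fx=4,fy=4,interpolation=cv2.INTER_CUBIC)
b=cv2.resize(s[130:225,320:450],None,fx=4,fy=4,interpolation=cv2.INTER_CUBIC)
c=np.zeros((780,540,3),np.uint8); c[:380]=a; c[390:770,:520]=b
cv2.imwrite("pics/c1.png",cv2.resize(c,(415,600))[:,:,::-1]) if 0 else cv2.imwrite("pics/c1.png",np.hstack([cv2.resize(a,(400,281)),cv2.resize(b,(384,281))])[:,:,::-1])
E
```

```text
yelT [(14, [412.79, 200.43], [[413.06, 200.76], [8.73, 2.43], 14.04]), (17, [409.82, 216.76], [[409.94, 216.29], [8.63, 2.94], 11.31])]
yelS [(7, [367.29, 164.86], [[367.4, 164.8], [0.89, 5.37], 63.43])]
orT [(41, [270.02, 193.93], [[270.0, 194.5], [9.0, 4.0], 90.0])]
orS [(267, [276.87, 234.56], [[276.95, 234.96], [22.72, 14.4], 84.81])]
grT [(43, [271.95, 174.67], [[272.0, 175.0], [10.0, 4.0], 90.0])]
blT [(42, [267.88, 213.1], [[268.0, 213.5], [9.0, 4.0], 90.0])]
capT [(146, [459.0, 218.77], [[459.0, 218.5], [11.0, 14.0], 90.0])]
capS [(62, [400.0, 158.4], [[400.0, 158.5], [5.0, 12.0], 90.0]), (178, [394.32, 170.36], [[397.0, 169.0], [10.0, 24.0], 90.0])]
hoodT [(2891, [403.16, 206.92], [[403.96, 207.19], [49.03, 65.11], 11.31]), (6, [412.5, 203.33], [[412.5, 203.5], [1.0, 3.0], 90.0]), (10, [412.3, 210.5], [[412.29, 210.56], [0.78, 9.22], 11.31])]
rackT [(1239, [272.91, 195.26], [[272.52, 195.16], [22.09, 65.34], 6.12])]
```

View pics/c1.png

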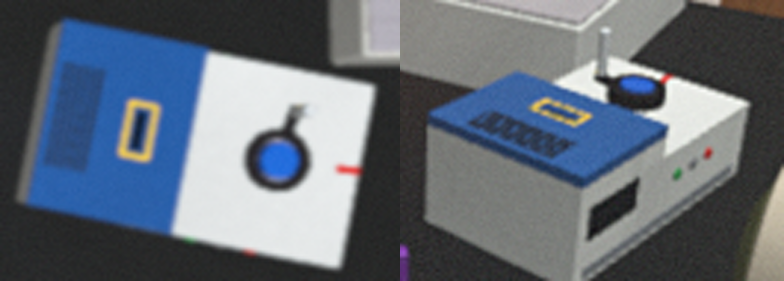

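The crop shows the collar's pin at about top px (466,202), with its top end at side px (389,140). The arm points slightly clockwise of the photometer's +x, and the red mark is to the right.

Run:
```python
from h import *
np.set_printoptions(precision=4,suppress=True)
t=optics.get_image("top"); s=optics.get_image("side")
def ring(im,box):
    x0,y0,x1,y1=box; H=hsv(im)[y0:y1,x0:x1]; m=cv2.inRange(H,np.array([12,50,110]),np.array([45,255,255]))
    p=np.argwhere(m)[:,::-1]; r=cv2.minAreaRect(p.astype(np.float32)); return len(p),np.array(r[0])+[x0,y0],r[1:]
for n,im,b in(("top",t,(395,185,430,230)),("side",s,(350,150,400,185))):
    k,c,r=ring(im,b); print(n,k,c,r,plane(n,c,.12))
# hood/deck rect: bright-or-blue mask edges
H=hsv(t)[160:265,360:500]; m=cv2.inRange(H,np.array([0,0,150]),np.array([180,60,255]))
n,l,st,ct=cv2.connectedComponentsWithStats(m); i=1+np.argmax(st[1:,4]); cn=max(cv2.findContours((l==i).astype(np.uint8),0,1)[0],key=cv2.contourArea); r=cv2.minAreaRect(cn)
print("deck",st[i,4],[plane("top",q+[360,160],.085) for q in cv2.boxPoints(r)],r)
H=hsv(t)[160:265,360:450]; m=cv2.inRange(H,np.array([95,120,80]),np.array([130,255,255])); cn=max(cv2.findContours(m,0,1)[0],key=cv2.contourArea); r=cv2.minAreaRect(cn)
bp=cv2.boxPoints(r)+[360,160]; print("hood",[plane("top",q,.12) for q in bp])
print("cap",plane("top",[459,218.6],.105),plane("side",[400,158.4],.105))
print("pin",plane("top",[466.6,201.8],.148),plane("side",[389.1,140.2],.148),tri([466.6,201.8],[389.1,140.2]))
# pin in side: bright column
print(s[138:158,383:396].mean(2).astype(int)); print(t[196:212,458:474].mean(2).astype(int))
for nm,c in (("g",[271.95,174.67]),("o",[270.02,193.93]),("b",[267.88,213.1])): print(nm,plane("top",c,.137))
bp=cv2.boxPoints(((272.52,195.16),(22.09,65.34),6.12)); print("rack",[plane("top",q,.053) for q in bp])
```

```text
top 121 [411.4615 208.6923] ((10.59027099609375, 19.611610412597656), 11.309932708740234) [ 0.5213 -0.1467  0.12  ]
side 61 [374.0205 167.4452] ((19.779953002929688, 5.50093412399292), 20.556045532226562) [ 0.5235 -0.15    0.12  ]
deck 3225 [array([ 0.4194, -0.1819,  0.085 ]), array([ 0.5979, -0.2208,  0.085 ]), array([ 0.5634, -0.3828,  0.085 ]), array([ 0.3857, -0.3433,  0.085 ])] ((96.92308044433594, 58.884613037109375), (57.85425567626953, 63.34550476074219), 11.309932708740234)
hood [array([ 0.4506, -0.0372,  0.12  ]), array([ 0.6312, -0.0774,  0.12  ]), array([ 0.6009, -0.2146,  0.12  ]), array([ 0.4209, -0.1739,  0.12  ])]
cap [ 0.4921 -0.2831  0.105 ] [ 0.4921 -0.2809  0.105 ]
pin [ 0.5382 -0.2939  0.148 ] [ 0.5405 -0.3003  0.148 ] (array([ 0.5381, -0.2931,  0.151 ]), np.float64(0.00016627884918325652))
[[201 168 151 147 146 149 155 152 154 149 148 152 153]
 [158 146 148 148 155 181 199 189 160 149 154 153 150]
 [147 147 151 150 154 201 225 216 171 149 151 151 156]
 [152 150 153 147 134 143 169 176 159 147 153 152 154]
 [150 155 151 155 135 126 143 155 149 150 149 150 150]
 [
[... 1409 characters left out ...]
 226 231 232 232]
 [233 228 204 145  83  57  78 130 182 215 224 227 229 232 232 234]
 [232 224 183 119  62  49  93 156 208 228 232 232 232 233 233 233]
 [217 198 150  91  50  64 121 186 224 232 234 231 232 233 232 232]
 [158 140 102  62  45  79 140 201 230 234 233 232 231 232 233 233]
 [ 87  76  61  45  43  71 128 189 226 233 233 233 232 232 232 233]
 [ 53  53  47  39  41  55  97 157 201 227 232 234 232 232 233 234]
 [ 96  91  75  57  46  44  61 103 151 196 224 231 233 232 231 232]]
g [0.6201 0.2442 0.137 ]
o [0.5661 0.25   0.137 ]
b [0.5125 0.2562 0.137 ]
rack [array([0.4744, 0.2951, 0.053 ]), array([0.6669, 0.2735, 0.053 ]), array([0.6592, 0.2082, 0.053 ]), array([0.4668, 0.2302, 0.053 ])]
```

Run:
```python
from h import *
np.set_printoptions(precision=4,suppress=True)
for a in (0,.05,.1,.15,.2,.3):
    h=np.radians(-12.4)-a; p=np.array([.492+.05*np.cos(h),-.2822+.05*np.sin(h)])
    print(a,p,"top/base side",proj("side",[*p,.148]),proj("side",[*p,.098]),"top",proj("top",[*p,.148]),proj("top",[*p,.098]))
print(plane("side",[389,140.2],.148))
s=env.observe(); R=s["tool_rot"]; print(np.degrees(np.arctan2(R[1,1],R[0,1])))
```

```text
0 [ 0.5408 -0.2929] top/base side [388.1231 140.9327] [386.5016 155.6878] top [466.2406 200.8649] [461.4804 201.4949]
0.05 [ 0.5402 -0.2954] top/base side [388.5942 140.7227] [386.9646 155.463 ] top [467.1304 201.0728] [462.3396 201.6958]
0.1 [ 0.5395 -0.2978] top/base side [389.0964 140.5244] [387.4578 155.2506] top [468.0091 201.3246] [463.1882 201.939 ]
0.15 [ 0.5387 -0.3001] top/base side [389.6283 140.3382] [387.9802 155.051 ] top [468.8747 201.6196] [464.024 202.224]
0.2 [ 0.5377 -0.3024] top/base side [390.1888 140.1644] [388.5302 154.8647] top [469.7249 201.9571] [464.845  202.5501]
0.3 [ 0.5355 -0.3069] top/base side [391.3894 139.8557] [389.7081 154.5334] top [471.3709 202.7563] [466.4343 203.3221]
[ 0.5408 -0.3001  0.148 ]
-75.28364081675645
```

```bash
python3 -m jog '[{"linear":[0.7,-0.2,0]},{"linear":[0.7,-0.2,0]},{"linear":[0.7,-0.2,0]},{"linear":[0.7,-0.2,0]},{"linear":[0.7,-0.2,0]},{"linear":[0.7,-0.2,0]},{"linear":[0.7,-0.2,0]},{"linear":[0.7,-0.2,0]},{"linear":[0.7,-0.2,0]},{"linear":[0.7,-0.2,0]},{"linear":[0.7,-0.2,0]},{"linear":[0.7,-0.2,0],"roll":0}]' -0.5
python3 -m jog '[{"linear":[0,0,0],"roll":-1},{"linear":[0,0,0],"roll":-1},{"linear":[0,0,0],"roll":-1},{"linear":[0,0,0],"roll":-1},{"linear":[0,0,0],"roll":-1},{"linear":[0,0,0],"roll":-1},{"linear":[0,0,0],"roll":-1},{"linear":[0,0,0],"roll":-1},{"linear":[0,0,0],"roll":-1},{"linear":[0,0,0],"roll":-1},{"linear":[0,0,0],"roll":-1},{"linear":[0,0,0],"roll":-1}]'
```

```text
time_s: 1.3
position: [0.1397, -0.5319, 0.2312]
tool_rot: [[0.259, 0.966, -0.0], [0.966, -0.259, 0.0], [0.0, -0.0, -1.0]]
ft_force: [0.1, 0.8, 0.3]
grip_width: 0.0855
gripper_force: 0.0invalid input
```

```bash
python3 -m jog '[{"linear":[0.6,0.6,0],"roll":0},{"linear":[0.6,0.6,0],"roll":0},{"linear":[0.6,0.6,0],"roll":0},{"linear":[0.6,0.6,0],"roll":0},{"linear":[0.6,0.6,0],"roll":0},{"linear":[0.6,0.6,0],"roll":0},{"linear":[0.6,0.6,0],"roll":0},{"linear":[0.6,0.6,0],"roll":0},{"linear":[0.6,0.6,0],"roll":0},{"linear":[0.6,0.6,0],"roll":0},{"linear":[0.6,0.6,0],"roll":0},{"linear":[0.6,0.6,0],"roll":0}]' -0.5
python3 -m jog '[{"linear":[0,0,0],"roll":-1},{"linear":[0,0,0],"roll":-1},{"linear":[0,0,0],"roll":-1},{"linear":[0,0,0],"roll":-1},{"linear":[0,0,0],"roll":-1},{"linear":[0,0,0],"roll":-1},{"linear":[0,0,0],"roll":-1},{"linear":[0,0,0],"roll":-1},{"linear":[0,0,0],"roll":-1},{"linear":[0,0,0],"roll":-1},{"linear":[0,0,0],"roll":-1},{"linear":[0,0,0],"roll":-1}]'
```

```text
time_s: 2.3
position: [0.4948, -0.3289, 0.2313]
tool_rot: [[0.264, 0.965, -0.0], [0.965, -0.264, 0.0], [0.0, -0.0, -1.0]]
ft_force: [0.4, -0.4, 0.4]
grip_width: 0.0216
gripper_force: 0.0
time_s: 3.3
position: [0.4934, -0.3301, 0.2312]
tool_rot: [[-0.707, 0.708, -0.0], [0.708, 0.707, 0.0], [0.0, 0.0, -1.0]]
ft_force: [0.4, 0.3, -0.2]
grip_width: 0.0215
gripper_force: 0.0
```

```bash
python3 -m jog '[{"linear":[0,0,0],"roll":-1},{"linear":[0,0,0],"roll":-1},{"linear":[0,0,0],"roll":-1},{"linear":[0,0,0],"roll":-1},{"linear":[0,0,0],"roll":-1},{"linear":[0,0,0],"roll":-0.4},{"linear":[-0.42,0.56,0],"roll":0},{"linear":[-0.43,0.56,0],"roll":0},{"linear":[0,0,0.6],"roll":0},{"linear":[0,0,0.6],"roll":0},{"linear":[0,0,0.6],"roll":0},{"linear":[0,0,0],"roll":0}]'
python3 - <<'E'
from h import *
s=optics.get_image("side"); t=optics.get_image("top"); p=env.observe()["position"]; print(p,proj("side",p),proj("top",p))
cv2.imwrite("pics/c2.png",np.hstack([cv2.resize(s[110:180,350:430],(400,350),interpolation=2),cv2.resize(t[180:250,430:510],(400,350),interpolation=2)])[:,:,::-1])
E
```

```text
time_s: 4.3
position: [0.5382, -0.2968, 0.1546]
tool_rot: [[-0.95, 0.314, -0.007], [0.314, 0.95, 0.006], [0.008, 0.003, -1.0]]
ft_force: [0.3, 0.4, -0.5]
grip_width: 0.0215
gripper_force: 0.0
[ 0.53976386 -0.29824336  0.15951446] [389.46775468 136.97545544] [469.3442954  201.08514582]
```

View pics/c2.png

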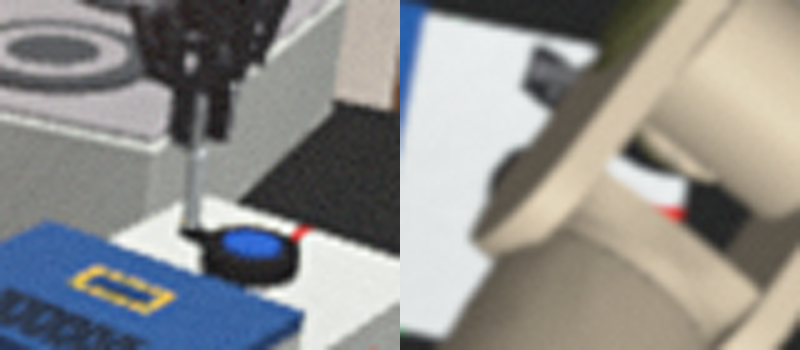

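The side crop shows the pin centred between the finger tips at about crop (198,110). I'm lowering over it now.

```bash
python3 -m jog '[{"linear":[0,0,0.2],"roll":0},{"linear":[0,0,0.2],"roll":0},{"linear":[0,0,0.2],"roll":0},{"linear":[0,0,0.2],"roll":0},{"linear":[0,0,0.2],"roll":0},{"linear":[0,0,0.1],"roll":0},{"linear":[0,0,0],"roll":0}]'; python3 -c "
from rig import env;s=env.observe();print(s['ft_force'],s['position'])"
```

```text
time_s: 4.98
position: [0.5394, -0.2979, 0.1141]
tool_rot: [[-0.949, 0.314, -0.002], [0.314, 0.949, 0.001], [0.002, 0.001, -1.0]]
ft_force: [0.5, 1.1, -0.5]
grip_width: 0.0217
gripper_force: 0.0
[ 0.47090919  1.08127147 -0.50749506] [ 0.53939054 -0.29792276  0.11409055]
```

```bash
python3 -m jog '[{"linear":[0,-0.11,0],"roll":1},{"linear":[0,-0.11,0],"roll":1},{"linear":[0,-0.11,0],"roll":1},{"linear":[0,-0.11,0],"roll":1},{"linear":[0,-0.11,0],"roll":1},{"linear":[0,-0.11,0],"roll":1},{"linear":[0,-0.11,0],"roll":1},{"linear":[0,-0.11,0],"roll":1},{"linear":[0,0,0],"roll":0}]'
cat > arc.py <<'E'
from h import *
s=env.observe(); p=s["position"]; R=s["tool_rot"]; ax=np.array([.492,-.2822]); d=p[:2]-ax
print("r",np.hypot(*d),"pos angle",-12.4-np.degrees(np.arctan2(d[1],d[0])),"tool angle",-12.4-(np.degrees(np.arctan2(R[1,1],R[0,1]))-90),p,s["ft_force"])
E
python3 arc.py
```

```text
time_s: 5.73
position: [0.5194, -0.3265, 0.1156]
tool_rot: [[-0.523, 0.853, 0.0], [0.853, 0.523, -0.0], [-0.0, 0.0, -1.0]]
ft_force: [0.0, 0.5, 0.8]
grip_width: 0.0214
gripper_force: 0.0
r 0.05205295324330919 pos angle 45.88665154608024 tool angle 46.08491292368765 [ 0.51936267 -0.32648086  0.11558811] [0.01293213 0.5480097  0.82665335]
```

```bash
python3 -m jog '[{"linear":[0.01,-0.11,0],"roll":1},{"linear":[0.01,-0.11,0],"roll":1},{"linear":[0.01,-0.11,0],"roll":1},{"linear":[0.01,-0.11,0],"roll":1},{"linear":[0.01,-0.11,0],"roll":1},{"linear":[0.01,-0.11,0],"roll":1},{"linear":[0.01,-0.11,0],"roll":1},{"linear":[0.01,-0.11,0],"roll":1},{"linear":[0.01,-0.06,0],"roll":0.5},{"linear":[0,0,0],"roll":0}]'; python3 arc.py
python3 - <<'E'
from h import *
s=optics.get_image("side"); 
cv2.imwrite("pics/c3.png",cv2.resize(s[110:190,350:450],(700,560),interpolation=2)[:,:,::-1])
E
```

```text
time_s: 6.57
position: [0.4832, -0.3312, 0.1159]
tool_rot: [[0.186, 0.982, 0.001], [0.982, -0.186, -0.001], [-0.001, 0.001, -1.0]]
ft_force: [1.0, 0.4, 1.4]
grip_width: 0.0214
gripper_force: 0.0
r 0.049776558402010805 pos angle 87.75743630337742 tool angle 88.33916881536955 [ 0.48322173 -0.3311964   0.11585063] [1.01428973 0.39580955 1.38560315]
```

View pics/c3.png

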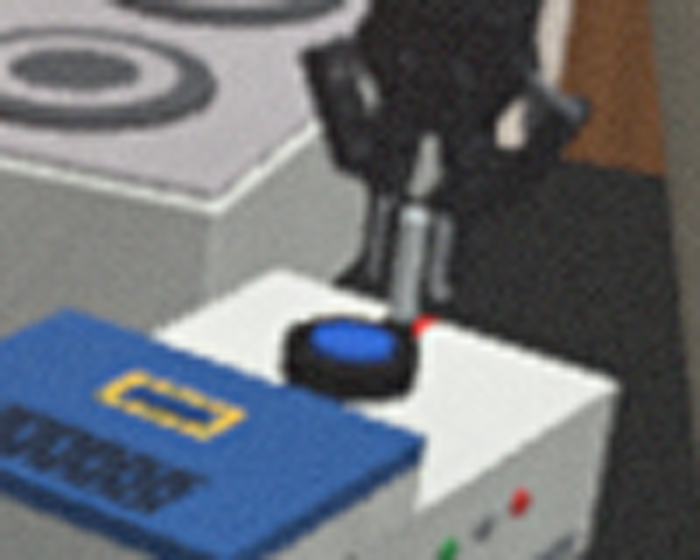

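Run:
```python
from h import *
for uv in ([408.9,139.3],[408.9,140.3]):
    p=plane("side",uv,.148); d=p[:2]-[.492,-.2822]; print(p,np.hypot(*d),np.radians(-12.4)-np.arctan2(d[1],d[0]))
for a in(1.35,1.45,1.5,1.56):
    h=np.radians(-12.4)-a; print(a,proj("side",[.492+.05*np.cos(h),-.2822+.05*np.sin(h),.148]),proj("side",[.492+.05*np.cos(h),-.2822+.05*np.sin(h),.11]))
```

```text
[ 0.49016467 -0.34099938  0.148     ] 0.05882802049631988 1.3855788716299842
[ 0.48734986 -0.33286327  0.148     ] 0.05087622815843711 1.4459043451837572
1.35 [407.33744537 140.05595382] [405.78912006 151.26219397]
1.45 [408.84328372 140.39851766] [407.26693479 151.62092009]
1.5 [409.57411031 140.58839257] [407.98389634 151.81985797]
1.56 [410.42847917 140.83188962] [408.82181203 152.07505827]
```

```bash
python3 -m jog '[{"linear":[0,-0.03,0],"roll":0.25},{"linear":[0,-0.025,0],"roll":0.25},{"linear":[0,0,0],"roll":0},{"linear":[0,0.08,0],"roll":0},{"linear":[0,0,-0.3],"roll":0},{"linear":[0,0,-0.7],"roll":0},{"linear":[0,0,-0.9],"roll":0},{"linear":[0,0,-0.9],"roll":0},{"linear":[0,0,-0.6],"roll":0},{"linear":[0,0,0],"roll":0}]'; python3 arc.py
python3 - <<'E'
from h import *
s=optics.get_image("side"); 
cv2.imwrite("pics/c4.png",cv2.resize(s[110:190,350:450],(600,480),interpolation=2)[:,:,::-1])
E
```

```text
time_s: 7.45
position: [0.4852, -0.3321, 0.2568]
tool_rot: [[0.229, 0.973, 0.006], [0.973, -0.229, -0.007], [-0.005, 0.008, -1.0]]
ft_force: [0.1, 0.0, 0.4]
grip_width: 0.0215
gripper_force: 0.0
r 0.05040615776119252 pos angle 85.3563536650991 tool angle 90.83469398882409 [ 0.48519714 -0.33214499  0.25684835] [0.10653439 0.0376163  0.39366273]
```

View pics/c4.png

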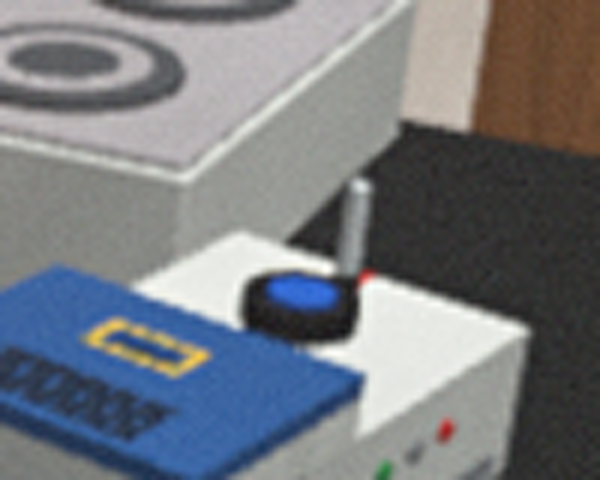

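The collar's pin now stands by the red mark: top at side px (410,140), about 1.5 rad. Next is the rack.

```bash
python3 -m jog '[{"linear":[0.8,-0.08,0],"roll":0},{"linear":[0.8,-0.08,0],"roll":0},{"linear":[0.8,-0.08,0],"roll":0},{"linear":[0.8,-0.08,0],"roll":0},{"linear":[0.8,-0.08,0],"roll":0},{"linear":[0.8,-0.08,0],"roll":0},{"linear":[0.8,-0.08,0],"roll":0},{"linear":[0.8,-0.08,0],"roll":0},{"linear":[0.8,-0.08,0],"roll":0},{"linear":[0.8,-0.08,0],"roll":0},{"linear":[0.8,-0.08,0],"roll":0},{"linear":[0.8,-0.08,0],"roll":0}]' 0.2
python3 -m jog '[{"linear":[0.8,-0.08,0],"roll":0},{"linear":[0.8,-0.08,0],"roll":0},{"linear":[0.8,-0.08,0],"roll":0},{"linear":[0,0,0],"roll":-1},{"linear":[0,0,0],"roll":-1},{"linear":[0,0,0],"roll":-1},{"linear":[0,0,0],"roll":-1},{"linear":[0,0,0],"roll":-1},{"linear":[0,0,0],"roll":-1},{"linear":[0,0,0],"roll":-1},{"linear":[0,0,0],"roll":-1},{"linear":[0,0,0],"roll":-1}]'
python3 -m jog '[{"linear":[0,0,0],"roll":-1},{"linear":[0,0,0],"roll":-1},{"linear":[0,0,0],"roll":-1},{"linear":[0,0,0],"roll":-1},{"linear":[0,0,0],"roll":-1},{"linear":[0,0,0],"roll":-1},{"linear":[0,0,0],"roll":-1},{"linear":[0,0,0],"roll":-1},{"linear":[0,0,0],"roll":-1},{"linear":[0,0,0],"roll":-1},{"linear":[0,0,0],"roll":-0.4},{"linear":[0,0,0],"roll":0}]'
python3 - <<'E'
from h import *
np.set_printoptions(precision=4,suppress=True)
t=optics.get_image("top"); s=env.observe(); R=s["tool_rot"]; p=s["position"]; print(p,np.degrees(np.arctan2(R[1,1],R[0,1])))
d=np.array([.5665,.2515])-p[:2]; print("tool shift units",R[:2,:2].T@d/.04)
cv2.imwrite("pics/c5.png",cv2.resize(t[165:260,365:500],None,fx=4,fy=4,interpolation=2)[:,:,::-1])
E
```

```text
time_s: 8.5
position: [0.5344, 0.0531, 0.2498]
tool_rot: [[0.229, 0.973, -0.003], [0.973, -0.229, 0.0], [-0.0, -0.003, -1.0]]
ft_force: [0.5, 0.0, -1.0]
grip_width: 0.0514
gripper_force: 0.0
time_s: 9.5
position: [0.5471, 0.147, 0.2496]
tool_rot: [[-0.53, 0.848, -0.003], [0.848, 0.53, -0.0], [0.002, -0.003, -1.0]]
ft_force: [-0.2, -0.1, -0.3]
grip_width: 0.0515
gripper_force: 0.0
time_s: 10.5
position: [0.5472, 0.147, 0.2497]
tool_rot: [[-0.994, 0.108, -0.003], [0.108, 0.994, -0.0], [0.003, -0.001, -1.0]]
ft_force: [-0.2, 0.3, 0.0]
grip_width: 0.0512
gripper_force: 0.0
[0.5472 0.147  0.2499] 83.68128097359686
tool shift units [-0.1913  2.6492]
```

View pics/c5.png

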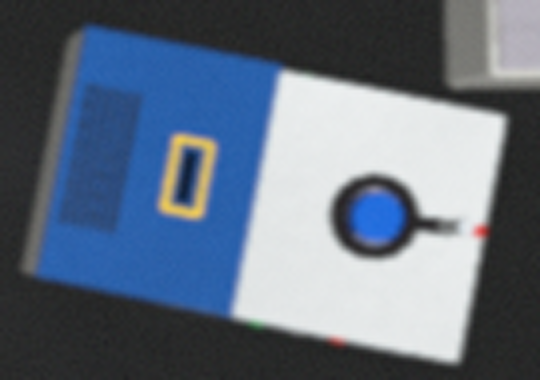

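The top crop shows the collar arm on the red mark (arm at (455,227), mark at (481,232)), so the collar is locked. Next I grip the orange handle.

```bash
python3 -m jog '[{"linear":[-0.05,0.65,0],"roll":0},{"linear":[-0.05,0.7,0],"roll":0},{"linear":[-0.05,0.7,0],"roll":0},{"linear":[-0.04,0.6,0],"roll":0},{"linear":[0,0,0],"roll":0},{"linear":[0,0,0.7],"roll":0},{"linear":[0,0,0.7],"roll":0},{"linear":[0,0,0.6],"roll":0},{"linear":[0,0,0],"roll":0}]'
python3 - <<'E'
from h import *
t=optics.get_image("side"); s=env.observe(); print(s["position"],proj("side",s["position"]))
cv2.imwrite("pics/c6.png",cv2.resize(t[150:310,210:350],None,fx=3.7,fy=3.7,interpolation=2)[:,:,::-1])
E
```

```text
time_s: 11.3
position: [0.5645, 0.2506, 0.1658]
tool_rot: [[-0.994, 0.111, -0.01], [0.111, 0.994, -0.002], [0.01, -0.004, -1.0]]
ft_force: [-2.1, 1.2, -1.0]
grip_width: 0.051
gripper_force: 0.0
[0.56567764 0.25091809 0.16898463] [276.81846409 214.69853688]
```

View pics/c6.png

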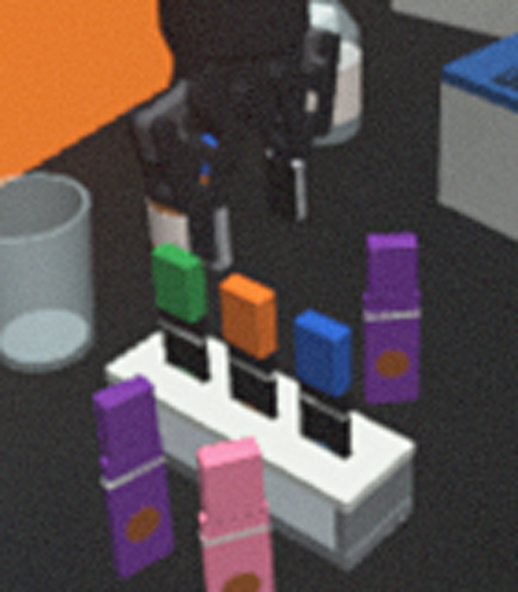

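The fingers straddle the orange handle correctly (handle top at side px (277,227)). I'll lower and close.

```bash
python3 -m jog '[{"linear":[0,0,0.5],"roll":0},{"linear":[0,0,0.5],"roll":0},{"linear":[0,0,0.4],"roll":0},{"linear":[0,0,0.3],"roll":0},{"linear":[0,0,0],"roll":0},{"linear":[0,0,0],"roll":0},{"linear":[0,0,0],"roll":0}]'
python3 -m jog '[{"linear":[0,0,0],"roll":0},{"linear":[0,0,0],"roll":0},{"linear":[0,0,0],"roll":0},{"linear":[0,0,0],"roll":0},{"linear":[0,0,0],"roll":0},{"linear":[0,0,0],"roll":0},{"linear":[0,0,0],"roll":0},{"linear":[0,0,0],"roll":0},{"linear":[0,0,0],"roll":0},{"linear":[0,0,0],"roll":0},{"linear":[0,0,0],"roll":0},{"linear":[0,0,0],"roll":0}]' -1 40
```

```text
time_s: 11.93
position: [0.5677, 0.2516, 0.1052]
tool_rot: [[-0.994, 0.11, 0.003], [0.11, 0.994, 0.001], [-0.003, 0.001, -1.0]]
ft_force: [1.0, -0.1, -0.2]
grip_width: 0.0516
gripper_force: 0.0
time_s: 12.93
position: [0.5671, 0.2516, 0.1041]
tool_rot: [[-0.994, 0.11, 0.001], [0.11, 0.994, 0.0], [-0.001, 0.0, -1.0]]
ft_force: [-0.2, -0.2, 5.8]
grip_width: 0.0136
gripper_force: 40.1
```

```bash
python3 -m jog '[{"linear":[0,0,-0.2],"roll":0},{"linear":[0,0,-0.3],"roll":0},{"linear":[0,0,-0.35],"roll":0},{"linear":[0,0,-0.4],"roll":0},{"linear":[0,0,-0.5],"roll":0},{"linear":[0,0,-0.5],"roll":0},{"linear":[0,0,-0.5],"roll":0},{"linear":[0,0,-0.5],"roll":0},{"linear":[0,0,-0.5],"roll":0},{"linear":[0,0,-0.3],"roll":0},{"linear":[0,0,0],"roll":0},{"linear":[0,0,0],"roll":0}]'
python3 - <<'E'
from h import *
s=env.observe(); R=s["tool_rot"]; p=s["position"]; print(p,np.round(R,4).tolist(),s["grip_width"],s["ft_force"],s["qvel"])
print("shift units to slot",R[:2,:2].T@(np.array([.522,-.1465])-p[:2])/.04)
t=optics.get_image("top");i=optics.get_image("side")
q=proj("side",p).astype(int); print(q)
cv2.imwrite("pics/c7.png",cv2.resize(i[130:300,190:360],None,fx=3.4,fy=3.4,interpolation=2)[:,:,::-1])
E
```

```text
time_s: 13.93
position: [0.5666, 0.2515, 0.2653]
tool_rot: [[-0.994, 0.109, 0.0], [0.109, 0.994, -0.0], [-0.0, 0.0, -1.0]]
ft_force: [-0.3, -0.6, -0.6]
grip_width: 0.0137
gripper_force: 39.3
[0.5666407  0.25150675 0.26532087] [[-0.994, 0.1095, 0.0002], [0.1095, 0.994, -0.0], [-0.0002, 0.0, -1.0]] 0.013665852855857778 [-0.30279376 -0.57350081 -0.6073479 ] [ 0.0293969   1.14011459  2.1266649   0.11089123 -0.48322358 -0.03123013]
shift units to slot [  0.02025065 -10.01253919]
[273 171]
```

View pics/c7.png

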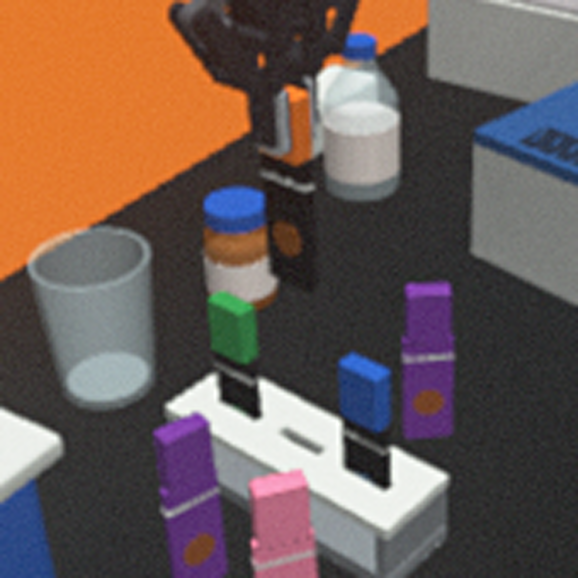

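The crop shows the wand hanging upright in the gripper, its centre rack place empty, and the green and blue wands untouched. While the top view is clear I'll refine the slot pose and yaw.

Run:
```python
from h import *
np.set_printoptions(precision=4,suppress=True)
N=6
def avg(n): return np.mean([optics.get_image(n).astype(float) for _ in range(N)],0)
t=avg("top"); s=avg("side"); np.save("t.npy",t); np.save("s.npy",s)
# yaw from blue|white edge: red channel rises across it, subpixel per row
pts=[]
for v in range(186,236):
    r=t[v,400:450,0]; u0=436.-(v-185)*.19  # approx edge
    a=int(u0)-406; seg=t[v,a+400:a+413,0]; lo,hi=seg[:2].mean(),seg[-2:].mean()
    if hi-lo<80: continue
    i=np.argmax(seg>(lo+hi)/2); 
    if i>0: pts.append([a+400+i-1+((lo+hi)/2-seg[i-1])/(seg[i]-seg[i-1]),v])
pts=np.array(pts,np.float32); l=cv2.fitLine(pts,cv2.DIST_HUBER,0,.01,.01).ravel()
P=[plane("top",[l[2]+k*l[0],l[3]+k*l[1]],.12)for k in(-20,20)]; d=P[0]-P[1]; d*=np.sign(d[0]); print(len(pts),"yaw edge",np.degrees(np.arctan2(d[1],d[0])),P)
# yellow weighted
for n,im,b in(("top",t,(395,185,430,232)),("side",s,(350,150,400,185))):
    x0,y0,x1,y1=b; c=im[y0:y1,x0:x1]; w=np.clip(np.minimum(c[...,0],c[...,1])-c[...,2]-10,0,None)
    yy,xx=np.mgrid[y0:y1,x0:x1]; cen=np.array([(w*xx).sum(),(w*yy).sum()])/w.sum(); X=np.stack([xx,yy],-1)[w>0]-cen; ww=w[w>0]
    C=(X*ww[:,None]).T@X/ww.sum(); e,V=np.linalg.eigh(C); v=V[:,1]
    q=[plane(n,cen+k*v*8,.12)for k in(-1,1)]; d=q[1]-q[0]; d*=np.sign(d[0]); print(n,"slot",plane(n,cen,.12),"yaw",np.degrees(np.arctan2(d[1],d[0])))
# amber line/handle of held wand: orange & white line, predicted pixels
p=env.observe()["position"]; print("tcp",p)
for n in("top","side"): print(n,proj(n,[p[0],p[1],p[2]-.022]),proj(n,[p[0],p[1],p[2]+.033]))
```

```text
50 yaw edge -12.177944370469588 [array([ 0.4758, -0.1865,  0.12  ]), array([ 0.586 , -0.2103,  0.12  ])]
top slot [ 0.5207 -0.1461  0.12  ] yaw -11.647219540353888
side slot [ 0.5233 -0.1493  0.12  ] yaw -3.6907541785575395
tcp [0.5668 0.2515 0.2653]
top [264.902  191.6318] [262.2516 190.4388]
side [274.1543 182.2057] [272.5004 155.8294]
```

```bash
python3 -m jog '[{"linear":[0,0,0],"roll":0.6},{"linear":[0,0,0],"roll":0.58},{"linear":[-0.06,-0.3,0],"roll":0},{"linear":[-0.06,-0.6,0],"roll":0},{"linear":[-0.06,-0.7,0],"roll":0},{"linear":[-0.06,-0.7,0],"roll":0},{"linear":[-0.06,-0.7,0],"roll":0},{"linear":[-0.06,-0.7,0],"roll":0},{"linear":[-0.06,-0.7,0],"roll":0},{"linear":[-0.06,-0.7,0],"roll":0},{"linear":[-0.06,-0.7,0],"roll":0},{"linear":[-0.06,-0.7,0],"roll":0}]'
python3 -m jog '[{"linear":[-0.06,-0.7,0],"roll":0},{"linear":[-0.06,-0.7,0],"roll":0},{"linear":[-0.06,-0.7,0],"roll":0},{"linear":[-0.06,-0.7,0],"roll":0},{"linear":[-0.06,-0.5,0],"roll":0},{"linear":[-0.06,-0.2,0],"roll":0},{"linear":[0,0,0],"roll":0},{"linear":[0,0,0],"roll":0},{"linear":[0,0,0],"roll":0}]'
cat > st.py <<'E'
from h import *
np.set_printoptions(precision=4,suppress=True)
s=env.observe(); R=s["tool_rot"]; p=s["position"]; print(p,np.degrees(np.arctan2(R[1,1],R[0,1])),"tilt",R[:2,2],s["ft_force"],s["wrist_torque"],s["grip_width"],s["time_s"])
print("shift units to slot",R[:2,:2].T@(np.array([.5215,-.1465])-p[:2])/.04, "z to level",(p[2]-.1421)/.04)
E
python3 st.py
```

```text
time_s: 15.63
position: [0.5346, -0.0097, 0.2655]
tool_rot: [[-0.978, 0.21, 0.0], [0.21, 0.978, -0.0], [-0.0, -0.0, -1.0]]
ft_force: [-0.1, 0.0, -0.7]
grip_width: 0.0136
gripper_force: 39.3
time_s: 16.38
position: [0.5199, -0.1466, 0.2654]
tool_rot: [[-0.978, 0.21, 0.0], [0.21, 0.978, 0.0], [-0.0, 0.0, -1.0]]
ft_force: [-0.3, 0.9, -1.3]
grip_width: 0.0133
gripper_force: 39.4
[ 0.5199 -0.1466  0.2654] 77.89178585677995 tilt [0.0001 0.0003] [-0.3268  0.8956 -1.3042] [ 0.0121  0.0156 -0.0041] 0.013277969686771161 16.3833
shift units to slot [-0.0391  0.0109] z to level 3.0827907558964625
```

```bash
python3 -m jog '[{"linear":[-0.04,0.01,0.4],"roll":0},{"linear":[0,0,0.4],"roll":0},{"linear":[0,0,0.28],"roll":0},{"linear":[0,0,0],"roll":0},{"linear":[0,0,0],"roll":0},{"linear":[0,0,0],"roll":0}]'; python3 st.py
python3 - <<'E'
from h import *
i=np.mean([optics.get_image("side").astype(float) for _ in range(4)],0); np.save("s2.npy",i); s=env.observe(); R=s["tool_rot"]; p=s["position"]; x=-R[:,0]
Z=p[2]-.092
c=cv2.resize(i[120:195,330:425].astype(np.uint8),None,fx=8,fy=8,interpolation=2)
for n,k in(("foot-",(-.017,0)),("foot+",(.017,0)),("line-",(-.017,.07)),("line+",(.017,.07))):
    q=proj("side",p+x*k[0]-[0,0,p[2]-Z-k[1]]); print(n,q); cv2.circle(c,tuple(int(v) for v in (q-[330,120]+.5)*8),3,(255,0,0),-1)
cv2.imwrite("pics/c8.png",c[:,:,::-1])
E
```

```text
time_s: 16.88
position: [0.5219, -0.147, 0.2231]
tool_rot: [[-0.978, 0.21, 0.001], [0.21, 0.978, -0.001], [-0.001, -0.0, -1.0]]
ft_force: [0.8, 0.2, 0.1]
grip_width: 0.0135
gripper_force: 39.4
[ 0.5219 -0.147   0.2231] 77.8763058960833 tilt [ 0.0013 -0.0006] [0.8472 0.1513 0.0628] [ 0.0625 -0.0229  0.0413] 0.013514319615683104 16.8833
shift units to slot [0.0134 0.0105] z to level 2.0240394971260947
foot- [379.50746419 166.30483227]
foot+ [369.67582033 162.67132392]
line- [381.87375926 142.85917162]
line+ [371.64897627 139.54550504]
```

View pics/c8.png

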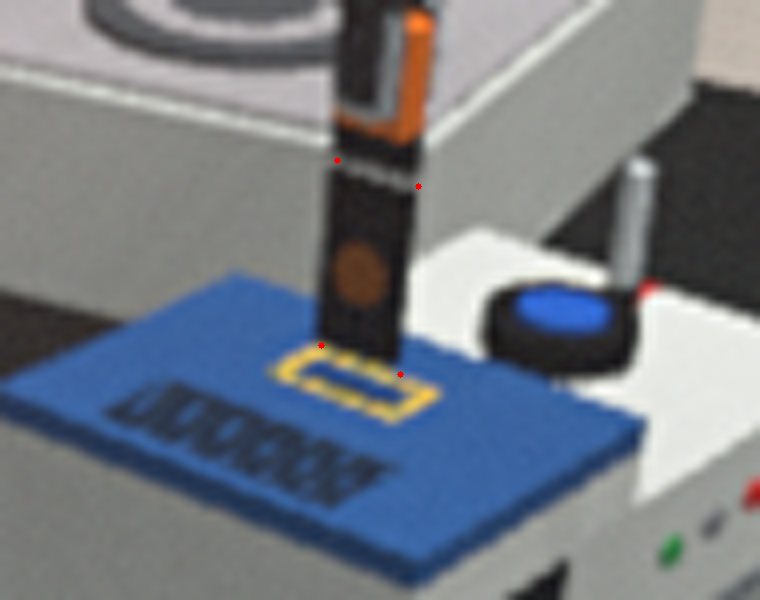

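The crop shows the foot over the slot's far edge in the image, with the predicted dots matching the blade's edges. Frame centre is at about (374,167.2). I'll measure the residual in this same view.

Run:
```python
from h import *
np.set_printoptions(precision=4,suppress=True)
s=np.load("s.npy"); i=np.load("s2.npy"); F=8
# slot frame quad in side
x0,y0,x1,y1=350,150,400,185; c=s[y0:y1,x0:x1]; w=np.clip(np.minimum(c[...,0],c[...,1])-c[...,2]+20,0,None)
w=cv2.resize(w,None,fx=F,fy=F,interpolation=2); m=(w>.45*w.max()).astype(np.uint8); cn=max(cv2.findContours(m,0,1)[0],key=cv2.contourArea); h=cv2.convexHull(cn)
M=cv2.moments(h); cen=np.array([M["m10"],M["m01"]])/M["m00"]; px=(cen+.5)/F-.5+[x0,y0]; print("side slot px",px,plane("side",px,.12))
t=np.load("t.npy"); X0,Y0=395,185; c=t[Y0:232,X0:430]; w=np.clip(np.minimum(c[...,0],c[...,1])-c[...,2]+20,0,None); w=cv2.resize(w,None,fx=F,fy=F,interpolation=2); m=(w>.45*w.max()).astype(np.uint8); cn=max(cv2.findContours(m,0,1)[0],key=cv2.contourArea); h=cv2.convexHull(cn); M=cv2.moments(h); q=(np.array([M["m10"],M["m01"]])/M["m00"]+.5)/F-.5+[X0,Y0]; print("top slot",q,plane("top",q,.12), "tri",tri(q,px))
# blade at held pose: dark edges along rows, compare with predicted front/side silhouettes
S=env.observe(); R=S["tool_rot"]; p=S["position"]; ex,ey=-R[:,0],R[:,1]
for z in (.05,.06):
    k=lambda a,b:proj("side",p+ex*a+ey*b-[0,0,.092-z])
    P=[k(a,b) for a in(-.017,.017) for b in(-.003,.003)]; v=int(round(np.mean([q[1] for q in P])))
    r=i[v,360:395].mean(1); print(z,v,"pred u range",min(q[0] for q in P),max(q[0] for q in P),P); print(r.astype(int))
k=lambda a,b,z:proj("side",p+ex*a+ey*b-[0,0,.092-z])
a=k(-.01,.003,.07);b=k(.01,.003,.07);print("line pred front",a,b)
for q in(a,b): print(i[int(q[1])-4:int(q[1])+6,int(round(q[0]))].mean(1).astype(int),int(q[1])-4)
```

```text
side slot px [379.8578 169.6596] [ 0.5037 -0.1456  0.12  ]
top slot [411.442  208.6846] [ 0.5213 -0.1467  0.12  ] tri (array([ 0.514 , -0.1503,  0.1157]), np.float64(0.01594086965337486))
0.05 148 pred u range 370.4299075219872 381.8124332726131 [array([381.8124, 149.4157]), array([380.546 , 150.0431]), array([371.7099, 146.0174]), array([370.4299, 146.6202])]
[131 132 133 131 132 130 131 134 137 136  90  41  29  33  35  38  34  38
  35  33  32  64 135 155 150 148 146 147 162 179 183 169 153 149 150]
0.06 145 pred u range 370.71469418126645 382.1598977894333 [array([382.1599, 146.0034]), array([380.8883, 146.621 ]), array([372.0001, 142.6528]), array([370.7147, 143.2461])]
[132 133 131 133 134 132 132 134 135 134  96  46  30  38  32  36  37  35
  35  32  26  47 132 154 152 149 149 150 149 151 149 151 150 153 152]
line pred front [379.095  142.4682] [373.0767 140.512 ]
[ 42  29  33  80 111  78  37  32  35  37] 138
[32 28 32 53 83 73 37 29 34 38] 136
```

Run:
```python
from h import *
np.set_printoptions(precision=4,suppress=True)
s=np.load("s.npy"); F=8; x0,y0,x1,y1=355,155,395,180
c=s[y0:y1,x0:x1]; w=np.clip(np.minimum(c[...,0],c[...,1])-c[...,2]+30,0,None); w=cv2.resize(w,None,fx=F,fy=F,interpolation=2)
for th in(.35,.5):
    P=np.argwhere(w>th*w.max())[:,::-1].astype(np.int32); h=cv2.convexHull(P); ap=cv2.approxPolyDP(h,12,True)
    M=cv2.moments(h); cen=(np.array([M["m10"],M["m01"]])/M["m00"]+.5)/F-.5+[x0,y0]
    print(th,cen,plane("side",cen,.12),plane("side",cen+.4,.12),((ap[:,0]+.5)/F-.5+[x0,y0]).tolist())
```

```text
0.35 [373.8944 167.4495] [ 0.5238 -0.1498  0.12  ] [ 0.5218 -0.148   0.12  ] [[384.0625, 169.1875], [378.1875, 172.0625], [363.9375, 165.8125], [369.4375, 162.8125]]
0.5 [373.8899 167.4412] [ 0.5238 -0.1498  0.12  ] [ 0.5218 -0.148   0.12  ] [[383.9375, 168.9375], [378.4375, 171.8125], [364.1875, 165.8125], [369.3125, 163.0625]]
```

```bash
python3 -m jog '[{"linear":[0.003,-0.012,0],"roll":0},{"linear":[0,0,0.12],"roll":0},{"linear":[0,0,0.12],"roll":0},{"linear":[0,0,0.12],"roll":0},{"linear":[0,0,0],"roll":0},{"linear":[0,0,0],"roll":0}]'; python3 st.py
python3 -m jog '[{"linear":[0,0,0.07],"roll":0},{"linear":[0,0,0.07],"roll":0},{"linear":[0,0,0],"roll":0},{"linear":[0,0,0],"roll":0},{"linear":[0,0,0],"roll":0}]'; python3 st.py
```

```text
time_s: 17.58
position: [0.5211, -0.1478, 0.2072]
tool_rot: [[-0.977, 0.211, -0.001], [0.211, 0.977, 0.001], [0.001, 0.0, -1.0]]
ft_force: [-0.4, 0.3, -0.3]
grip_width: 0.0135
gripper_force: 39.2
[ 0.5211 -0.1478  0.2072] 77.81168376359784 tilt [-0.001   0.0007] [-0.4496  0.3251 -0.3266] [0.1135 0.0066 0.0494] 0.013494377712255212 17.5833
shift units to slot [-0.0016  0.0343] z to level 1.6282138285297676
time_s: 18.0
position: [0.5213, -0.1479, 0.2021]
tool_rot: [[-0.977, 0.211, -0.0], [0.211, 0.977, 0.0], [0.0, 0.0, -1.0]]
ft_force: [0.1, 1.3, -1.5]
grip_width: 0.0132
gripper_force: 39.2
[ 0.5213 -0.1479  0.2021] 77.81566001128768 tilt [-0.0001  0.0002] [ 0.1314  1.2646 -1.4692] [ 0.3162 -0.0087 -0.0448] 0.013155151727519685 18.0
shift units to slot [0.0017 0.0344] z to level 1.5000705634549116
```

```bash
python3 -m jog '[{"linear":[0,0.02,0],"roll":0},{"linear":[0,0,0],"roll":0},{"linear":[0,0,0],"roll":0},{"linear":[0,0,0],"roll":0}]'; python3 st.py
python3 -m jog '[{"linear":[0,0.02,0],"roll":0},{"linear":[0,0,0],"roll":0},{"linear":[0,0,0],"roll":0},{"linear":[0,0,0],"roll":0}]'; python3 st.py
```

```text
time_s: 18.33
position: [0.5215, -0.1473, 0.2022]
tool_rot: [[-0.977, 0.211, 0.0], [0.211, 0.977, -0.0], [-0.0, -0.0, -1.0]]
ft_force: [-0.5, 0.4, -1.1]
grip_width: 0.0136
gripper_force: 39.3
[ 0.5215 -0.1473  0.2022] 77.81224195416853 tilt [ 0.0002 -0.0003] [-0.5474  0.3893 -1.0729] [0.0256 0.0576 0.0305] 0.013633274277465185 18.3333
shift units to slot [0.004  0.0185] z to level 1.502899526588529
time_s: 18.67
position: [0.5217, -0.1464, 0.2021]
tool_rot: [[-0.977, 0.211, 0.0], [0.211, 0.977, -0.0], [-0.0, 0.0, -1.0]]
ft_force: [-0.1, 0.3, 0.0]
grip_width: 0.0134
gripper_force: 39.3
[ 0.5217 -0.1464  0.2021] 77.81329626837163 tilt [ 0. -0.] [-0.0871  0.2929  0.0288] [ 0.0336  0.0058 -0.0166] 0.013359665382944079 18.6667
shift units to slot [ 0.0032 -0.0034] z to level 1.500838263360986
```

```bash
for k in 1 2; do python3 -m jog '[{"linear":[0,0.015,0],"roll":0},{"linear":[0,0,0],"roll":0},{"linear":[0,0,0],"roll":0},{"linear":[0,0,0],"roll":0}]' >/dev/null; python3 st.py|head -1; done
```

```text
[ 0.5218 -0.1458  0.2021] 77.81219423287533 tilt [0. 0.] [ 0.1361  0.0943 -0.281 ] [-0.023   0.0052  0.0254] 0.013643391484298554 19.0
[ 0.5219 -0.1455  0.2021] 77.80698906131185 tilt [-0.0001 -0.0006] [-1.278  -2.4164 -0.667 ] [-0.6722  0.1825  0.0457] 0.013414522954835554 19.3333
```

```bash
python3 -m jog '[{"linear":[0,-0.037,0],"roll":0},{"linear":[0,0,0],"roll":0},{"linear":[0,0,0],"roll":0},{"linear":[0,0,0],"roll":0}]' >/dev/null; python3 st.py|head -1; for k in 1 2 ; do python3 -m jog '[{"linear":[0.015,0,0],"roll":0},{"linear":[0,0,0],"roll":0},{"linear":[0,0,0],"roll":0},{"linear":[0,0,0],"roll":0}]' >/dev/null; python3 st.py|head -1; done
```

```text
[ 0.5216 -0.1465  0.2021] 77.81725496867541 tilt [0.     0.0004] [ 0.526   0.0965 -0.2134] [ 0.0055 -0.0277  0.0296] 0.013370484256240989 19.6667
[ 0.521  -0.1465  0.2021] 77.81800318410332 tilt [0.0001 0.0001] [-1.2013  0.1228 -0.4103] [ 0.0221 -0.0003  0.0339] 0.013296568059487248 20.0
[ 0.5206 -0.1464  0.2022] 77.81316526804194 tilt [ 0.0005 -0.0001] [ 1.2222 -0.1941 -0.7945] [-0.0116 -0.3759 -0.0402] 0.013484852439601772 20.3333
```

```bash
for k in 1 ; do python3 -m jog '[{"linear":[-0.05,0,0],"roll":0},{"linear":[0,0,0],"roll":0},{"linear":[0,0,0],"roll":0},{"linear":[0,0,0],"roll":0}]' >/dev/null; python3 st.py|head -1; done; python3 -m jog '[{"linear":[-0.01,0,0],"roll":0},{"linear":[0,0,0],"roll":0},{"linear":[0,0,0],"roll":0},{"linear":[0,0,0],"roll":0}]' >/dev/null; python3 st.py|head -1
```

```text
[ 0.5223 -0.1468  0.202 ] 77.8145215009595 tilt [-0.0004  0.0001] [ 0.8791 -0.2888 -0.7203] [ 0.0079  0.0195 -0.007 ] 0.013527914522738601 20.6667
[ 0.5227 -0.1469  0.2021] 77.81263837745156 tilt [-0.0001  0.0001] [-0.8206  0.1641 -0.3904] [ 0.0266  0.051  -0.0393] 0.013765414259798376 21.0
```

```bash
python3 -m jog '[{"linear":[0.026,0,0],"roll":0},{"linear":[0,0,0.1],"roll":0},{"linear":[0,0,0.15],"roll":0},{"linear":[0,0,0.15],"roll":0},{"linear":[0,0,0.15],"roll":0},{"linear":[0,0,0.15],"roll":0},{"linear":[0,0,0],"roll":0},{"linear":[0,0,0],"roll":0},{"linear":[0,0,0],"roll":0}]' >/dev/null; python3 st.py
python3 -m jog '[{"linear":[0,0,0.15],"roll":0},{"linear":[0,0,0.15],"roll":0},{"linear":[0,0,0.15],"roll":0},{"linear":[0,0,0.1],"roll":0},{"linear":[0,0,0.1],"roll":0},{"linear":[0,0,0],"roll":0},{"linear":[0,0,0],"roll":0},{"linear":[0,0,0],"roll":0},{"linear":[0,0,0],"roll":0}]' >/dev/null; python3 st.py
```

```text
[ 0.5219 -0.1468  0.1743] 77.81325536031189 tilt [ 0.0003 -0.0001] [ 0.5951 -0.2895 -0.164 ] [-0.078  -0.0224 -0.0057] 0.0136125278110218 21.75
shift units to slot [0.0104 0.0044] z to level 0.8038998255697372
[ 0.5219 -0.1468  0.1484] 77.81807263212026 tilt [ 0.0005 -0.0003] [-0.2561 -0.5717 -0.2431] [-0.0296  0.0236 -0.0403] 0.013413430356398443 22.5
shift units to slot [0.0106 0.0042] z to level 0.15700406580160808
```

```bash
python3 -m jog '[{"linear":[0,0,0.08],"roll":0},{"linear":[0,0,0.07],"roll":0},{"linear":[0,0,0],"roll":0},{"linear":[0,0,0],"roll":0},{"linear":[0,0,0],"roll":0},{"linear":[0,0,0],"roll":0}]' >/dev/null; python3 st.py
python3 - <<'E'
from h import *
i=np.mean([optics.get_image("side").astype(float) for _ in range(4)],0); s=env.observe(); R=s["tool_rot"]; p=s["position"]; x=-R[:,0]; y=R[:,1]
c=cv2.resize(i[140:185,345:405].astype(np.uint8),None,fx=12,fy=12,interpolation=2)
for a in(-.01,0,.01):
    q=proj("side",[*(p+x*a+y*.003)[:2],.12])-.4; print(q,"pixels down from there-6..+4:",i[int(round(q[1]))-7:int(round(q[1]))+5,int(round(q[0]))].astype(int).tolist())
cv2.imwrite("pics/c9.png",c[:,:,::-1])
E
```

```text
[ 0.5218 -0.1467  0.1422] 77.81354911614567 tilt [ 0.0002 -0.0001] [-0.6852  0.0408 -1.1365] [-0.0257 -0.0129  0.0102] 0.013242375799050993 23.0
shift units to slot [0.0087 0.0037] z to level 0.0023242266770598374
[375.96728306 169.04448977] pixels down from there-6..+4: [[124, 90, 79], [139, 72, 36], [117, 62, 33], [44, 33, 32], [27, 30, 31], [32, 33, 35], [69, 72, 73], [99, 103, 101], [154, 138, 84], [182, 158, 114], [72, 102, 162], [51, 98, 164]]
[373.07458176 167.95539039] pixels down from there-6..+4: [[77, 79, 80], [114, 99, 93], [109, 70, 48], [48, 37, 32], [31, 30, 32], [41, 42, 42], [80, 80, 81], [119, 115, 93], [165, 149, 74], [171, 158, 121], [73, 105, 165], [54, 100, 166]]
[370.21338137 166.87815108] pixels down from there-6..+4: [[80, 74, 70], [123, 95, 83], [103, 63, 43], [46, 34, 32], [37, 34, 28], [30, 28, 34], [68, 70, 68], [133, 132, 105], [171, 163, 109], [141, 141, 131], [61, 100, 163], [55, 99, 165]]
```

View pics/c9.png

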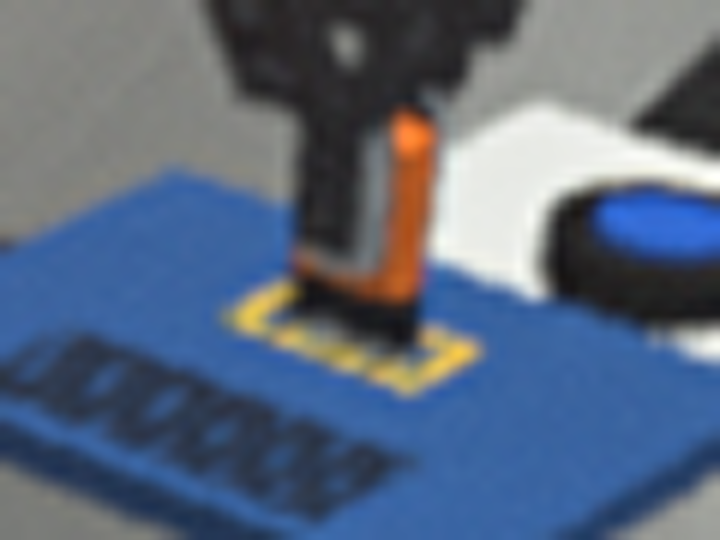

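The side crop shows the grey-white line just at the slot's mouth (about row 167.5, predicted 168). Wrist moments are near zero, so the wand hangs free in the slot. I'll check it is still, then hand in.

```bash
python3 -m jog '[{"linear":[0,0,0],"roll":0},{"linear":[0,0,0],"roll":0},{"linear":[0,0,0],"roll":0},{"linear":[0,0,0],"roll":0}]' >/dev/null; python3 st.py; python3 -c "
from rig import env
print(env.close_job())"
```

```text
[ 0.5217 -0.1467  0.1421] 77.81467535305752 tilt [ 0. -0.] [ 0.5366 -0.1092 -0.585 ] [ 0.0111 -0.0197 -0.0521] 0.013548637692208826 23.5333
shift units to slot [0.007 0.003] z to level 0.0011315892885235823
the job is handed in; nothing more can be done
None
```

I turned the collar to the red mark (about 1.5 rad), then lowered the amber filter into the slot with its white line level with the blue top to about 1 mm, and handed in at 23.5 s still holding it there, still and not pressing.

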